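# Stow the label scraper and hold the stock chest open for counting

## Robot

A 6-joint arm with a two-finger parallel gripper is mounted at the origin on the work surface. World frame = base frame: x ahead of the robot, y to its left, z up, the work surface at z = 0. Lengths are in m, angles in degrees, forces in N, time in s.
With the tool pointing down it reaches from about 0.375 to 0.75 m from the base axis. Payload 9 kg.
Tool frame: the origin (TCP) lies where the fingers leave the gripper's body, on its centre line; the fingertips stand 73 mm ahead of it and the grasp point (between the pads) lies 54 mm ahead of it (robot.tip_reach is the distance from the TCP to the fingertips, in m); z points along the fingers, y is the line along which they close (so a half turn about z gives the same grasp; the last joint's range is limited). The gripper opens to 85 mm and grips with 20 to 120 N. Pads are 22 mm wide; open, the fingers measure 114 mm over their backs; the gripper's body (76 mm by 85 mm) begins 54 mm behind the grasp point. The pads swing forward as they close: fully open they stand 13 mm farther back than shut.
Start: joints at [-88.562, 5.964, 5.575, 89.605, 0, 77.527], TCP at [0.144, -0.582, 0.304] pointing down, gripper open.
Joint ranges: [-171.21, 171.21], [-48.23, 106.86], [-62.78, 66.21], [-105.2, 120.99], [-86.42, 89.51], [-180, 180]. Speed limits (degrees/s): [127.2, 127.2, 147.25, 180, 180, 180].

## Interface

Orientations are given as [roll, pitch, yaw] about the fixed x, y, z axes, in that order (R = Rz(yaw) Ry(pitch) Rx(roll)).
In Python, from plant import robot gives the robot as it stands. Calls block until the motion is done:
- robot.move_pose(position, orientation): joint-space move of the TCP to a pose.
- robot.line_to(position, vel=0.15, rotation=None, guard=None): straight line of the TCP; rotation=None keeps the orientation; vel is the mean speed in m/s. With guard (N) it stops when the force on the tool has changed by that much, and returns True; else False.
- robot.goto_joints(angles): joint-space move.
- robot.set_gripper(opening): finger opening in m; the grip force is fixed at half the most; returns when the fingers have stopped.
- robot.pause(seconds).
- robot.ik(position, orientation): joint angles nearest the present ones, or None.
- robot.observe(): the state.
- robot.grab_frame(name): name is "side" or "top"; returns the picture (480x640x3 uint8, blue, green, red); there is no depth.
- robot.get_calibration(name): a dict with "vertical_fov" (degrees; the focal length in pixels is half the picture's height over the tangent of half this angle, whatever the lens; pixels are square), "cx", "cy" (the principal point, pixels), "rvec" (rotation vector, rad) and "tvec" (3), from world to camera coordinates, as OpenCV has them. Camera axes: x right, y down, z forward; pixel columns grow to the right and rows downward; lengths in m; the calibration is good to about 2 mm. A picture is of the moment at which its call begins. get_calibration takes no time and is no camera call.
A pose or a line that the arm cannot do raises robot.IKError and nothing moves.
- robot.job_done(): hands the job in; it is judged then, once.
The state is a dict: "time": time; "q": joint angles; "qvel": joint speeds; "joint_torque": joint torques, N m; "tool_pos": TCP position; "tcp_rot": TCP orientation; "ft_force": force on the tool from outside, world axes, zero at the start; "torque": the same for the moment, N m; "gripper_width": finger opening in m; "gripper_force": force on a finger pad.
Only numpy, scipy, OpenCV 4.12 (cv2) and the standard library are available. Lean on these libraries where they do the work, as an engineer would, in place of code of your own. Each camera call takes 0.05 s, during which the arm holds its last target. There are 200 camera calls.

## Task

The stock chest has to be opened for a count: first take the label scraper off its closed lid and slide the blade flat into the slot of the wooden holder, fully home up to the handle, and let go of it. Then lift the lid by its bar handle and hold it open at 50 degrees from closed; the lid falls shut by itself, so finish while still holding it there with the fingers. Do not open the lid before the scraper is stowed, and leave the other things on the bench where they are.

Things in the scene. Friction and masses are not known exactly. Their poses are not given: they have to be found in the camera images.
- chest: Grey steel stock chest, fixed, 240 (x) x 260 (y) x 100 mm tall without its lid; origin at the centre of its underside; x points from the front (handle side) to the back (hinge side), z up. Place, yaw and whether it stands left or right of the holder vary. Its lid is a grey plate 10 mm thick, closed at the start: the lid's top is then 110 mm above the bench.
- lid (a joint): Angle of the chest's lid in rad: 0 closed, grows as the front edge rises (a turn about the chest's +y), 50 degrees = 0.873, stop at 1.9. A free hinge: the lid (about 0.4 kg) falls shut when let go below upright.
- lid_hinge (a point): Point on the hinge axis, in the middle of the chest's back rim, 100 mm above the bench (level with the lid's underside); the hinge axis runs along the chest's y. Axes turn with the lid; parallel to the chest's when closed.
- lid_bar (a point): Middle of the lid's handle: a round steel bar 12 mm thick, 110 mm long along the chest's y between two posts, its centre 42 mm above the lid's top (36 mm free beneath). Closed, it lies 200 mm in front (chest -x) of the hinge axis and 52 mm above it. Being round, it can turn between gripping fingers, which may stay pointing down while the lid swings. Axes turn with the lid.
- scraper_grip (a point): Middle of the label scraper's handle, 12 mm above its flat underside; x points to the blade, z up. Loose, 0.19 kg, lying flat on the lid behind the bar. Dark wooden handle 110 long x 26 wide x 24 mm tall, then a steel blade 95 x 60 x 3 mm, underside level with the handle's, from 55 to 150 mm ahead of this point. It balances on the blade, about 20 mm ahead of the handle's end.
- holder: Wooden holder, fixed, 115 long (x) x 96 wide (y) x 56 mm tall; origin on the bench 90 mm in front of the centre of its underside (under the handle of a stowed scraper), x points into its slot. The level slot is 72 wide, 8 high (floor 40, roof 48 mm above the bench), 97 mm deep; its roof is two lips along the sides with a 44 mm gap between, open to above.
- slot_mouth (a point): Centre of the opening of the holder's slot, in the middle of the holder's front face, 44 mm above the bench; x points level into the slot, z up. With the scraper fully home its blade's tip meets the back of the slot and its handle's end is level with the mouth: the middle of the handle is then 53 to 55 mm in front of this point (x = -53 mm) and 8 mm above it.
- oil_filter: Bystander, to be left alone: dark metal oil filter, 76 mm across, 92 mm tall, at the back; origin at the centre of its underside.
- carton: Bystander, to be left alone: cardboard carton 70 x 110 x 60 mm, far right; origin at the centre of its underside.
- bearing: Bystander, to be left alone: steel bearing ring, 62 mm across, 16 mm tall, near the robot; origin at the centre of its underside.
- jar: Bystander, to be left alone: clear jar 70 mm across, 90 mm tall, far left; origin at the centre of its underside.
- bush: Bystander, to be left alone: small stepped brass bush, 28 mm across, 45 mm tall, standing between the chest and the holder; origin at the centre of its underside.
- brake_disc: Bystander, to be left alone: dark brake disc, 220 mm across, 22 mm thick, far right; origin at the centre of its underside.
- wrench: Bystander, to be left alone: steel wrench lying far left; origin at the centre of its underside.
Things that resemble listed ones, but are neither listed nor needed, are in the scene too. Leave any turquoise look-alike of the part that bears scraper_grip alone.

How it is judged (in metres and radians):
On the way:
1. the scraper's blade is fully home in the holder's slot and the fingers have let go of it (x of scraper_grip in the frame of slot_mouth between -0.067 and -0.045 m and y of scraper_grip in the frame of slot_mouth between -0.012 and 0.012 m and z of scraper_grip in the frame of slot_mouth between 0 and 0.016 m and angle between the x axis of scraper_grip and the x axis of slot_mouth, either way round below 0.2 rad and contact force between the fingers and scraper below 0.05 N), for 0.3 s.
At the end, for the whole second after the job is handed in: The lid stands still at 50 degrees from closed, within 6 degrees, carried by the fingers (contact force over 0.5 N); the scraper is still in the slot, let go of, with its handle's end within 12 mm of the mouth, within 12 mm sideways, flat in the slot and within 0.2 rad of its direction (all of step 1 and value of joint lid between 0.768 and 0.978 rad and velocity of joint lid between -0.1 and 0.1 rad/s and contact force between the fingers and lid above 0.5 N); the arm keeps its last pose, push and grip.
It fails at once if the lid is opened (over 0.15 rad) while the scraper is not in the holder (value of joint lid above 0.15 rad and (x of scraper_grip in the frame of slot_mouth below -0.075 m or y of scraper_grip in the frame of slot_mouth above 0.02 m or y of scraper_grip in the frame of slot_mouth below -0.02 m or z of scraper_grip in the frame of slot_mouth above 0.025 m)).
It fails at once if one of the bystanders on the bench is moved by more than 25 mm (distance of any of oil_filter, carton, bearing, jar, bush, brake_disc, wrench from where it was at the start of the episode above 0.025 m).
It also fails if it takes over 58 s, if anything falls off the work surface, if the arm or the gripper's body presses on something with over 40 N, if the wrist force passes 120 N, or if a joint passes its speed limit or range.

## Working session

There is one attempt and no reset: what is moved stays moved. The work goes in short steps, each a Python script; the robot and the scene stay as the last script left them, time stands still between calls to the robot, and variables do not carry over. Pictures are saved under pics/ and viewed, at most 10 in all, crops included, and the job is handed in when it is done.

```bash
ls; mkdir -p pics; cat > h.py <<'E'
import numpy as np, cv2
from plant import robot
def cam(n):
    c=robot.get_calibration(n); f=240/np.tan(np.radians(c["vertical_fov"])/2)
    K=np.array([[f,0,c["cx"]],[0,f,c["cy"]],[0,0,1.]]); return K,cv2.Rodrigues(np.array(c["rvec"],float))[0],np.array(c["tvec"],float).ravel()
def ray(n,px,z):
    K,R,t=cam(n); d=R.T@np.linalg.solve(K,[px[0],px[1],1]); o=-R.T@t
    return o+d*(z-o[2])/d[2]
def proj(n,P):
    K,R,t=cam(n); p=K@(R@np.array(P,float)+t); return p[:2]/p[2]
E
python3 - <<'E'
from h import *
for n in("top","side"):
    cv2.imwrite(f"pics/{n}0.png",robot.grab_frame(n)); print(n,robot.get_calibration(n))
    K,R,t=cam(n);print(-R.T@t)
E
```

```text
pics
top {'vertical_fov': 56.66597200720569, 'cx': 322.946045098498, 'cy': 233.51886375347178, 'rvec': array([ 2.09663657, -2.14903835,  0.22413943]), 'tvec': array([-0.00704427,  0.53332   ,  1.07112769])}
[ 0.31221753 -0.00339582  1.15512036]
side {'vertical_fov': 42.899542641916554, 'cx': 308.07842798257457, 'cy': 242.97136283556208, 'rvec': array([ 0.38133541, -2.72740731,  1.25793622]), 'tvec': array([0.48489209, 0.1777906 , 1.53314595])}
[0.18123614 1.143587   1.1298799 ]
```

View pics/top0.png

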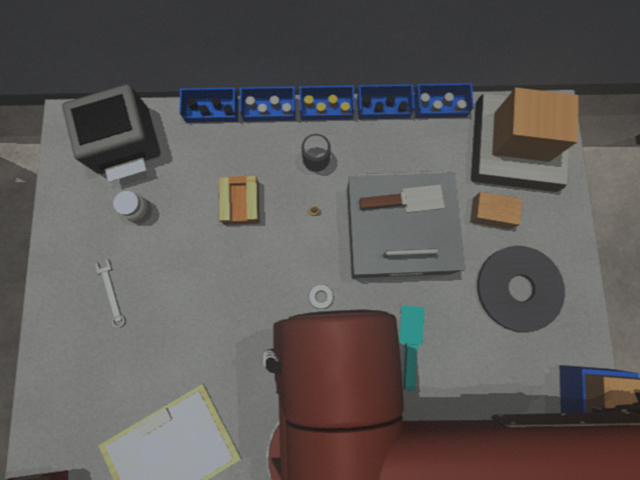

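View pics/side0.png

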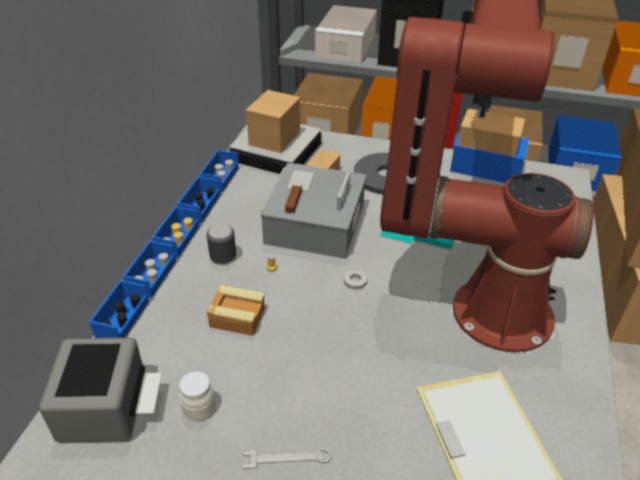

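The top view shows the brown-handled scraper on the chest lid, with its handle at about (380,201) and blade at (423,198). It also shows a turquoise look-alike on the bench at (410,345), the bar at (411,253), the holder at (239,200) and the bush at (314,211). Only the brown one, on the lid behind the bar, matches the description. I'll check it in a close crop.

```bash
python3 - <<'E'
import cv2,numpy as np
a=cv2.imread("pics/top0.png")[165:285,340:470]; b=cv2.imread("pics/top0.png")[170:230,210:265]
s=cv2.imread("pics/side0.png")[280:340,200:275]
A=cv2.resize(a,None,fx=4,fy=4,interpolation=cv2.INTER_CUBIC)
B=cv2.resize(b,None,fx=4.8,fy=4,interpolation=cv2.INTER_CUBIC);S=cv2.resize(s,(264,211),interpolation=cv2.INTER_CUBIC)
o=np.zeros((480,790,3),np.uint8);o[:,:520]=A;o[:240,524:788]=B;o[260:471,524:788]=S
cv2.imwrite("pics/c1.png",o)
E
```

```text
(no output)
```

View pics/c1.png

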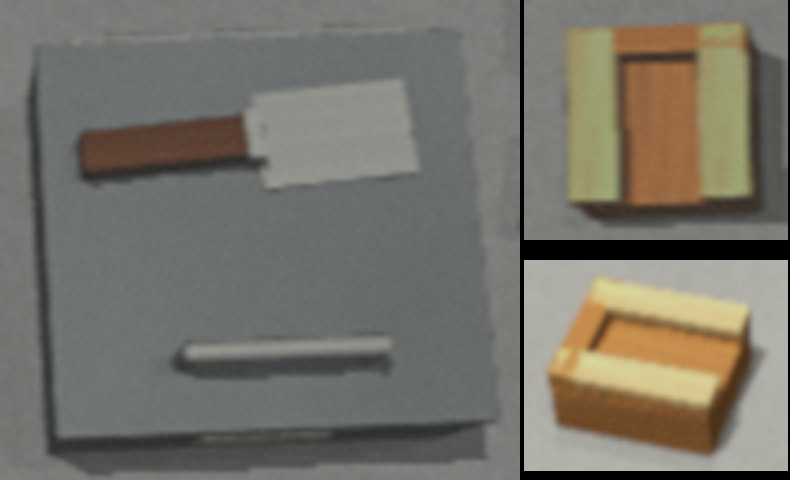

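The crop confirms it: brown wooden handle, steel blade, lying behind the bar. The holder's back wall is on the far side, so its mouth faces the robot. Next I'll measure.

```bash
cat >> h.py <<'E'
def fit(n,px,model,x0):
    from scipy.optimize import least_squares
    def pts(p):
        c,s=np.cos(p[2]),np.sin(p[2]); return [[p[0]+c*m[0]-s*m[1],p[1]+s*m[0]+c*m[1],m[2]] for m in model]
    r=least_squares(lambda p:(np.array([proj(n,q) for q in pts(p)])-px).ravel(),x0)
    return r.x,r.fun.reshape(-1,2)
E
python3 - <<'E'
from h import *
np.set_printoptions(precision=4,suppress=True)
f=lambda L:np.array([[340+(u+.5)/4-.5,165+(v+.5)/4-.5] for u,v in L])
g=lambda L:np.array([[210+(u-524+.5)/4.8-.5,170+(v+.5)/4-.5] for u,v in L])
P=lambda L,z:np.array([ray("top",p,z)[:2] for p in L])
lid=f([(36,46),(460,30),(497,420),(55,438)]);bl=f([(403,79),(418,170),(267,187),(252,95)]);ha=f([(80,133),(244,116)]);bar=f([(182,353),(391,344)]);ho=g([(569,30),(747,24),(753,196),(570,202)])
for n,q,z in(("lid",lid,.11),("blade",bl,.113),("hand",ha,.134),("bar",bar,.152),("holder",ho,.056)):
    w=P(q,z);e=np.roll(w,-1,0)-w;print(n,w.tolist(),np.linalg.norm(e,axis=1),np.degrees(np.arctan2(e[:,1],e[:,0])))
# chest: back-left, back-right, front-right, front-left
r=fit("top",np.vstack([lid,bar]),[(.12,.13,.11),(.12,-.13,.11),(-.12,-.13,.11),(-.12,.13,.11),(-.08,.055,.152),(-.08,-.055,.152)],[.47,-.2,0]);print("chest",r)
r=fit("top",np.vstack([bl,ha]),[(.15,.03,.113),(.15,-.03,.113),(.055,-.03,.113),(.055,.03,.113),(-.055,.013,.134),(.055,.013,.134)],[.5,-.13,-1.57]);print("scr",r)
r=fit("top",ho,[(.1475,.048,.056),(.1475,-.048,.056),(.0325,-.048,.056),(.0325,.048,.056)],[.4,.2,0]);print("holder",r)
E
```

```text
lid [[0.6640270175740925, -0.08619001822510786], [0.6685329496097989, -0.3485874558806898], [0.42665258113472004, -0.3501985475878398], [0.4224350367400624, -0.08842989571716113]] [0.2624 0.2419 0.2618 0.2416] [ -89.0162 -179.6184   90.9231    0.5312]
blade [[0.6368694798300744, -0.30995152503527995], [0.5792402277396658, -0.3145944146066524], [0.5707616068882339, -0.22227790377895437], [0.6287731916746514, -0.21672719533448714]] [0.0578 0.0927 0.0583 0.0936] [-175.3939   95.2475    5.4656  -85.0365]
hand [[0.601194145758913, -0.10847396111757368], [0.6094693064667425, -0.20685070701114497]] [0.0987 0.0987] [-85.1918  94.8082]
bar [[0.46476040305649846, -0.15939980377149635], [0.4670727870614583, -0.2793183865539664]] [0.1199 0.1199] [-88.8953  91.1047]
holder [[0.6869542225661982, 0.24399365916243831], [0.6888808999584355, 0.1485798209384633], [0.5747621586194899, 0.1449850896199063], [0.5731099744970161, 0.24117747630890166]] [0.0954 0.1142 0.0962 0.1139] [ -88.8432 -178.1958   90.984     1.417 ]
chest (array([ 0.5455, -0.2183,  0.0127]), array([[ 0.248 ,  0.0656],
       [-0.684 ,  0.55  ],
       [-0.1774, -0.2129],
       [ 0.5758, -0.6205],
       [ 2.1533, -0.0745],
       [-2.148 ,  0.4242]]))
scr (array([ 0.5933, -0.1622, -1.4718]), array([[-0.6241, -0.4335],
       [-0.0343,  0.3758],
       [-0.9325,  0.7651],
       [-1.1216,  0.0855],
       [-0.9518,  0.1701],
       [ 3.6175, -0.98  ]]))
holder (array([0.541 , 0.1925, 0.0245]), array([[-0.0285, -0.1103],
       [ 0.1865, -0.2725],
       [-0.1177,  0.0489],
       [-0.0367,  0.3174]]))
```

```bash
python3 - <<'E'
from h import *
np.set_printoptions(precision=4,suppress=True)
o=robot.observe();print(o["tcp_rot"],o["ft_force"],robot.tip_reach)
yaw=-84.7;d=np.array([np.cos(np.radians(yaw)),np.sin(np.radians(yaw))])
g=np.array([.593,-.1625])+.028*d; Z=.186
for y in (yaw,yaw+180):
    print(y,robot.ik([*g,Z],[180,0,y]),robot.ik([.436,.191,.1185],[180,0,y+86]),robot.ik([.546,.192,.1185],[180,0,y+86]))
robot.set_gripper(.06)
robot.move_pose([*g,.30],[180,0,yaw])
robot.line_to([*g,Z],vel=.1,guard=8)
print(robot.observe()["tool_pos"])
cv2.imwrite("pics/s1.png",cv2.resize(robot.grab_frame("side")[120:270,230:400],None,fx=4,fy=4,interpolation=cv2.INTER_CUBIC))
E
```

```text
[-179.9355   -0.0168   13.9091] [ 0.1084  0.601  -0.571 ] 0.0726
-84.7 [ -29.6889   10.9503   -1.25     77.7997    0.     -124.9889] [   7.8577  -13.2358  -32.2729   70.9629    0.     -173.4423] [   6.4347    5.2524  -14.5933   70.1543    0.     -174.8653]
95.3 [-29.6889  10.9503  -1.25    77.7997   0.      55.0111] [  7.8577 -13.2358 -32.2729  70.9629   0.       6.5577] [  6.4347   5.2524 -14.5933  70.1543   0.       5.1347]
[ 0.596  -0.1906  0.1869]
```

View pics/s1.png

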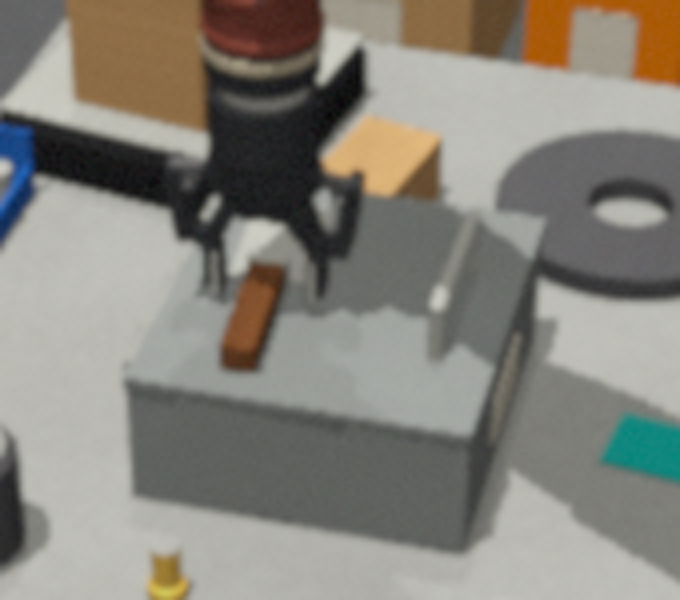

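The fingers straddle the handle, one on each side of it near its front end at crop (265,275), and are centred. I'll close, lift and carry it to the pre-insertion pose.

```bash
python3 - <<'E'
from h import *
np.set_printoptions(precision=4,suppress=True)
robot.set_gripper(.0)
o=robot.observe();print(o["tool_pos"],o["tcp_rot"],o["gripper_width"],o["gripper_force"])
p=np.array(o["tool_pos"]);robot.line_to([p[0],p[1],.30],vel=.1)
hy=1.4  # holder yaw
m=np.array([.541,.1925])+.0325*np.array([np.cos(np.radians(hy)),np.sin(np.radians(hy))])
robot.move_pose([.43,.05,.30],[180,0,-84.7+43])
q=m-(.150-.028+.03)*np.array([np.cos(np.radians(hy)),np.sin(np.radians(hy))])
robot.move_pose([*q,.25],[180,0,hy])
robot.line_to([*q,.1195],vel=.12)
robot.pause(.3)
o=robot.observe();print(m,q,o["tool_pos"],o["tcp_rot"],o["q"],o["gripper_width"],o["time"])
s=robot.grab_frame("side");t=robot.grab_frame("top")
cv2.imwrite("pics/s2f.png",s);cv2.imwrite("pics/t2f.png",t)
A=cv2.resize(s[250:370,190:350],(533,400),interpolation=cv2.INTER_CUBIC);B=cv2.resize(t[160:290,210:290],(246,400),interpolation=cv2.INTER_CUBIC)
cv2.imwrite("pics/c2.png",np.hstack([A,B]))
E
```

```text
[ 0.596  -0.1905  0.1868] [-179.924    -0.0412  -84.6938] 0.02481648116145948 60.22842586040497
[0.5735 0.1933] [0.4215 0.1896] [0.4217 0.1896 0.1198] [-179.9952   -0.0313    1.4022] [   7.9313  -15.9952  -34.4531   71.5104    0.0012 -173.4708] 0.024878223045129464 9.7917
```

View pics/c2.png

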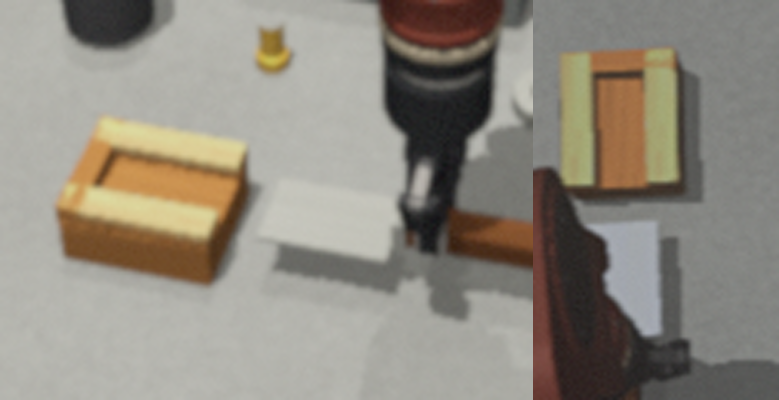

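The blade is out ahead of the fingers and short of the mouth. In the side crop its tip corners are at (260,238) and (278,180), and in the top crop its right tip corner is at (657,222). I'll compare these with the predicted positions.

```bash
python3 - <<'E'
from h import *
np.set_printoptions(precision=4,suppress=True)
S=lambda u,v:(190+(u+.5)/3.331-.5,250+(v+.5)/3.333-.5)
T=lambda u,v:(210+(u-533+.5)/3.075-.5,160+(v+.5)/3.077-.5)
hy=np.radians(1.4);c,s=np.cos(hy),np.sin(hy);tc=np.array([.4217,.1896])
for n,px,l in(("side",S(260,238),(.122,.03)),("side",S(278,180),(.122,-.03)),("side",S(390,261),(.027,.03)),("top",T(657,222),(.122,-.03)),("top",T(662,333),(.027,-.03))):
    P=[tc[0]+c*l[0]-s*l[1],tc[1]+s*l[0]+c*l[1],.0455]
    print(n,np.array(px),proj(n,P),np.array(P),ray(n,px,.0455))
# holder corners from side at z .056: crop (104,118) backright,(247,140) frontright,(62,208) backleft,(215,236) frontleft
r=fit("side",np.array([S(62,206),S(104,118),S(247,141),S(214,236)]),[(.1475,.048,.056),(.1475,-.048,.056),(.0325,-.048,.056),(.0325,.048,.056)],[.54,.19,0]);print(r)
E
```

```text
side [267.7047 321.0572] [266.8279 320.7366] [0.5429 0.2226 0.0455] [0.5406 0.223  0.0455]
side [273.1085 303.6554] [274.162 303.057] [0.5444 0.1626 0.0455] [0.5462 0.1652 0.0455]
side [306.7321 327.9578] [305.4679 328.3258] [0.448  0.2203 0.0455] [0.4454 0.2183 0.0455]
top [249.9878 231.8107] [250.8879 231.366 ] [0.5444 0.1626 0.0455] [0.5433 0.1649 0.0455]
top [251.6138 267.8848] [251.5864 268.558 ] [0.4494 0.1603 0.0455] [0.4511 0.1602 0.0455]
(array([0.5398, 0.1882, 0.0562]), array([[-0.7081,  0.7081],
       [-0.2481, -0.3728],
       [ 1.0643, -0.0758],
       [-0.0815, -0.3763]]))
```

Everything agrees within about 2 mm. I'll insert with a force guard.

```bash
python3 - <<'E'
from h import *
np.set_printoptions(precision=4,suppress=True)
hy=np.radians(1.9);u=np.array([np.cos(hy),np.sin(hy)]);m=np.array([.573,.1925])
def at(x): return [*(m+(x+.028)*u),.1195]   # x = scraper_grip x in mouth frame
robot.line_to(at(-.18),vel=.05,rotation=[180,0,1.9])
b=np.array(robot.observe()["ft_force"])
r=robot.line_to(at(-.135),vel=.04,guard=6)
o=robot.observe();print(r,np.dot(np.array(o["tool_pos"])[:2]-m,u)-.028,np.array(o["ft_force"])-b)
if not r:
    r=robot.line_to(at(-.050),vel=.04,guard=8)
    o=robot.observe();print(r,np.dot(np.array(o["tool_pos"])[:2]-m,u)-.028,np.array(o["ft_force"])-b,o["tool_pos"],o["gripper_width"],o["time"])
E
```

```text
False -0.13520991942530494 [ 1.0303 -1.3496 -0.0958]
True -0.052112845166222964 [ 0.4218 -0.9752 -0.0655] [0.5489 0.1918 0.1182] 0.024773761712066522 13.4667
```

```bash
python3 - <<'E'
from h import *
np.set_printoptions(precision=4,suppress=True)
p=np.array(robot.observe()["tool_pos"])
print(robot.line_to([p[0],p[1],.1166],vel=.02,guard=5),robot.observe()["tool_pos"])
robot.set_gripper(.06); robot.pause(.4)
p=np.array(robot.observe()["tool_pos"])
robot.line_to([p[0],p[1],.30],vel=.15)
robot.move_pose([.43,-.1,.33],[180,0,1.9]);
o=robot.observe();print(o["time"],o["q"])
s=robot.grab_frame("side");t=robot.grab_frame("top")
cv2.imwrite("pics/s3f.png",s);cv2.imwrite("pics/t3f.png",t)
A=cv2.resize(s[260:360,190:330],(532,380),interpolation=cv2.INTER_CUBIC);B=cv2.resize(t[170:270,205:275],(266,380),interpolation=cv2.INTER_CUBIC)
cv2.imwrite("pics/c3.png",np.hstack([A,B]))
E
```

```text
False [0.549  0.1918 0.1168]
20.5667 [-30.1575 -21.415  -16.8391  94.5773   0.0003 147.9252]
```

View pics/c3.png

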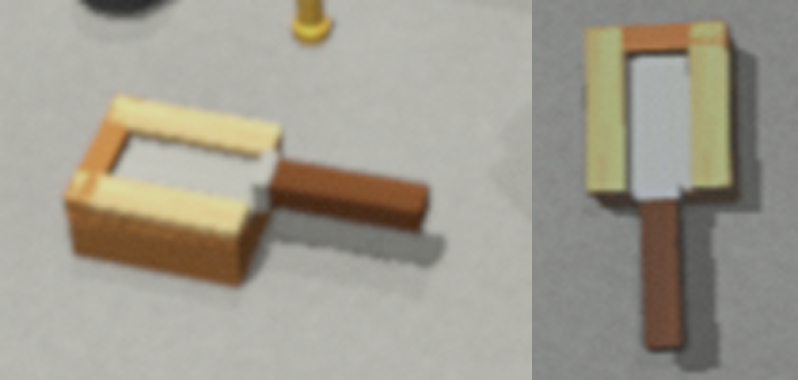

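The blade lies in the slot under both lips, flat and straight. The handle's rear end is at about (663,347) in the top crop. I'll check the depth from that.

```bash
python3 - <<'E'
from h import *
np.set_printoptions(precision=4,suppress=True)
T=lambda u,v:(205+(u-532+.5)/3.8-.5,170+(v+.5)/3.8-.5)
e=ray("top",T(663,347),.064);f=ray("top",T(660,200),.064);mm=(ray("top",T(588,191),.056)+ray("top",T(733,187),.056))/2
print("rear",e,"brownfront",f,"mouth",mm,"grip x",e[0]+.055-mm[0])
# bar plan feasibility: chest frame
ch=np.array([.5455,-.2183]);y=.0127;c,s=np.cos(y),np.sin(y)
for cl in(0,90):
  for ph in np.radians([0,25,50]):
    bx=.12-.2*np.cos(ph)+.052*np.sin(ph)   # chest frame x
    bz=.1+.2*np.sin(ph)+.052*np.cos(ph)
    w=ch+np.array([c,s])*bx
    print(w,bz,[robot.ik([*w,bz+.054],[180,0,a]) is not None for a in(np.degrees(y),np.degrees(y)+180)])
print(robot.ik([*(ch+np.array([c,s])*-.08),.206],[180,0,.73]))
E
```

```text
rear [0.4667 0.1884 0.064 ] brownfront [0.5646 0.1914 0.064 ] mouth [0.5739 0.1926 0.056 ] grip x -0.052206919131705165
[ 0.4655 -0.2193] 0.152 [True, True]
[ 0.5062 -0.2188] 0.23165165727404569 [True, True]
[ 0.5768 -0.2179] 0.28663384432749567 [True, True]
[ 0.4655 -0.2193] 0.152 [True, True]
[ 0.5062 -0.2188] 0.23165165727404569 [True, True]
[ 0.5768 -0.2179] 0.28663384432749567 [True, True]
[-39.814   -8.825  -19.1611  79.6638   0.     139.456 ]
```

The scraper is home at x = −52 mm. Next is the bar: the fingers close along the chest's x.

```bash
cat >> h.py <<'E'
CH=np.array([.5455,-.2183]);CY=.0127;CU=np.array([np.cos(CY),np.sin(CY)])
def bar(deg):
    p=np.radians(deg); return np.array([*(CH+CU*(.12-.2*np.cos(p)+.052*np.sin(p))),.1+.2*np.sin(p)+.052*np.cos(p)])
E
python3 - <<'E'
from h import *
np.set_printoptions(precision=4,suppress=True)
Y=np.degrees(CY); up=np.array([0,0,.052])
qs={a:[robot.ik(bar(d)+up,[180,0,Y+a]) for d in(0,25,50)] for a in(90,-90)};print(qs)
q0=robot.observe()["q"]
ok=[a for a in qs if all(q is not None for q in qs[a])]
a=min(ok,key=lambda a:abs(qs[a][0][5]-q0[5])+(1000 if max(abs(q[5]) for q in qs[a])>172 else 0));print(a)
robot.set_gripper(.05)
b=bar(0)+up
robot.move_pose([b[0],b[1],.31],[180,0,Y+a])
f0=np.array(robot.observe()["ft_force"])
print(robot.line_to(b,vel=.1,guard=8)); print(robot.observe()["tool_pos"],b)
cv2.imwrite("pics/s4.png",cv2.resize(robot.grab_frame("side")[120:270,230:400],None,fx=4,fy=4,interpolation=cv2.INTER_CUBIC))
robot.set_gripper(0);o=robot.observe();print(o["gripper_width"],o["gripper_force"],np.array(o["ft_force"])-f0,o["tool_pos"],o["time"])
E
```

```text
{90: [array([-39.814 ,  -8.7899, -19.3379,  79.452 ,   0.    ,  49.4583]), array([-36.967 ,  -2.7162,  -5.3629,  87.3532,   0.    ,  52.3054]), array([-32.8303,   9.5854,  13.1187,  93.5333,   0.    ,  56.4421])], -90: [array([ -39.814 ,   -8.7899,  -19.3379,   79.452 ,    0.    , -130.5417]), array([ -36.967 ,   -2.7162,   -5.3629,   87.3532,    0.    , -127.6946]), array([ -32.8303,    9.5854,   13.1187,   93.5333,    0.    , -123.5579])]}
90
False
[ 0.4658 -0.2196  0.2048] [ 0.4655 -0.2193  0.204 ]
0.010073502046078748 58.35094392299652 [12.5903  0.0337 -3.8872] [ 0.4674 -0.2194  0.2047] 24.15
```

View pics/s4.png

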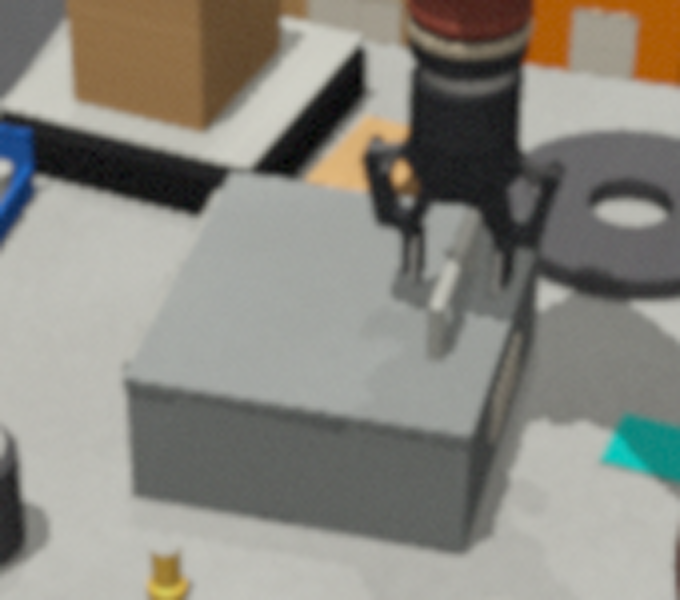

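The bar is gripped between the fingers at crop (440,290). It sits about 2–3 mm further in +x than I measured, so I'll shift the arc by that and lift.

```bash
sed -i 's/CH=np.array(\[.5455/CH=np.array([.5480/' h.py; python3 - <<'E'
from h import *
np.set_printoptions(precision=4,suppress=True)
up=np.array([0,0,.0525])
robot.line_to(bar(0)+up,vel=.02); print(robot.observe()["ft_force"])
for d in range(5,51,5):
    robot.line_to(bar(d)+up,vel=.06)
    o=robot.observe();f=np.array(o["ft_force"]);print(d,f,np.array(o["tool_pos"])-bar(d)-up,o["gripper_width"])
    if np.linalg.norm(f)>50: break
robot.pause(.3);print(robot.observe()["time"])
s=robot.grab_frame("side");cv2.imwrite("pics/s5f.png",s);cv2.imwrite("pics/t5f.png",robot.grab_frame("top"))
cv2.imwrite("pics/s5.png",cv2.resize(s[70:270,230:430],None,fx=3,fy=3,interpolation=cv2.INTER_CUBIC))
E
```

```text
[-1.7561 -0.269   1.8328]
5 [-5.7406 -3.1165 -2.0363] [-0.0003 -0.0001  0.0001] 0.009816335328588086
10 [-7.1869 -2.4478 -0.3339] [-0.0005 -0.      0.0001] 0.010177312940714224
15 [-9.1107 -1.8376  2.1241] [-0.0007 -0.      0.0002] 0.009769301254826753
20 [-11.5819  -1.5488   4.2987] [-0.001   0.      0.0005] 0.009933243824451276
25 [-14.1676  -0.4379   5.643 ] [-0.0012  0.      0.0008] 0.01033706254798031
30 [-15.9041   0.5686  10.9168] [-0.0013  0.0001  0.0013] 0.009906463840557773
35 [-16.9868   1.4659  14.6924] [-0.0014  0.0001  0.0019] 0.009895681876187295
40 [-18.3606   1.6399  16.6494] [-0.0014  0.0002  0.0026] 0.010048954096398586
45 [-12.946    1.4004  17.1065] [-0.0004  0.0002  0.0031] 0.00996102240638184
50 [-13.454    2.06    16.3644] [-0.0007  0.0003  0.0031] 0.009924204341025599
29.225
```

View pics/s5.png

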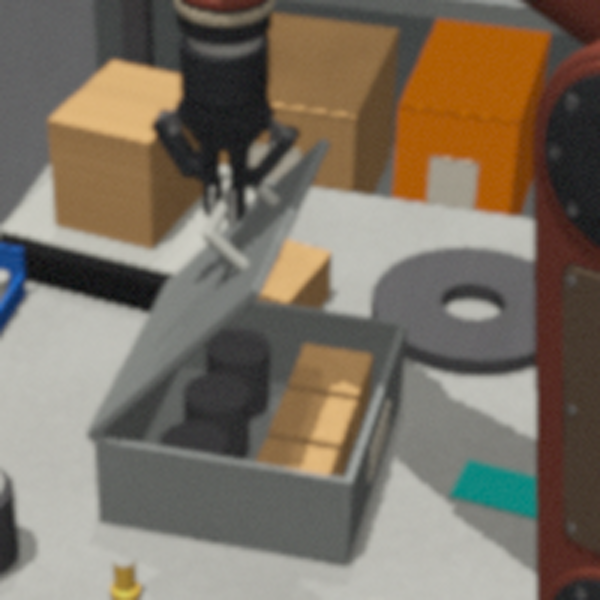

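The lid is up and the bar is held by the fingers. The visible front edge runs from about (248,305) to (325,145). I'll check the angle by projection.

```bash
python3 - <<'E'
from h import *
np.set_printoptions(precision=1,suppress=True)
v=np.array([-CU[1],CU[0]])
o=robot.observe();b=np.array(o["tool_pos"]);H=CH+CU*.12
g=(np.array([.0,0])+b[:2]-H)@CU
print("tool-based angle",[np.degrees(np.arctan2(b[2]-r-.1,-g))-np.degrees(np.arctan2(.052,.2)) for r in(.050,.054,.058)],"radius",np.hypot(g,b[2]-.154))
for d in(44,47,50,53,56):
    p=np.radians(d);out=[]
    for x,y,z in((-.24,.13,0),(-.24,-.13,0),(-.24,-.13,.01),(-.24,.13,.01),(-.2,.055,.052),(0,.13,0)):
        q=[*(H+CU*(x*np.cos(p)+z*np.sin(p))+v*y),.1-x*np.sin(p)+z*np.cos(p)]
        out.append((proj("side",q)-[230,70])*3)
    print(d,np.array(out).tolist() and np.array(out).round(0).ravel())
s=cv2.imread("pics/s5f.png")[105:195,290:350]
t=cv2.imread("pics/t5f.png")[150:290,340:480]
cv2.imwrite("pics/c5.png",np.hstack([cv2.resize(s,(373,560),interpolation=cv2.INTER_CUBIC),cv2.resize(t,(420,560),interpolation=cv2.INTER_CUBIC)]))
E
```

```text
tool-based angle [np.float64(50.431232814841856), np.float64(49.96647845753794), np.float64(49.4853295830921)] radius 0.20836443383673955
44 [276. 316. 344. 165. 337. 157. 268. 308. 225. 249.  89. 440.]
47 [266. 306. 335. 155. 327. 148. 257. 298. 214. 242.  89. 440.]
50 [255. 296. 325. 146. 318. 139. 246. 288. 204. 235.  89. 440.]
53 [243. 286. 315. 137. 307. 130. 234. 278. 193. 229.  89. 440.]
56 [232. 277. 305. 129. 296. 122. 222. 270. 181. 224.  89. 440.]
```

View pics/c5.png

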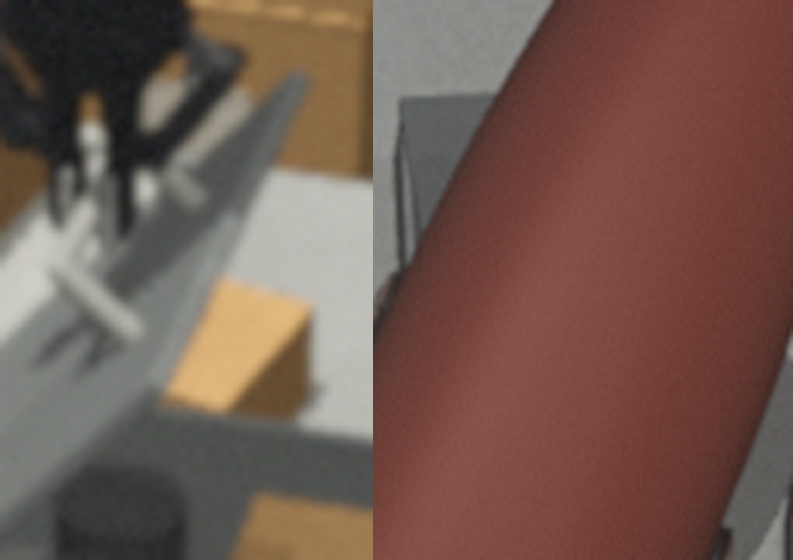

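The lid corners read (329,141) and (257,292), against a prediction of (325,146) and (255,296) at 50°. So the lid is at about 50°, matching the tool-based estimate of 49.5–50.4°. I'll check it is steady and hand in.

```bash
python3 - <<'E'
from h import *
a=robot.observe();robot.pause(.5);b=robot.observe()
print(np.array(b["tool_pos"])-a["tool_pos"],b["gripper_force"],b["ft_force"],b["time"])
print(robot.job_done())
E
```

```text
[ 1.13049743e-05  1.79083597e-05 -4.49931913e-06] 62.24870145320892 [-12.40685673   2.17454587  16.92557914] 29.825
the job is handed in; nothing more can be done
None
```

I stowed the scraper fully home in the holder and let go of it, then opened the lid by its bar. I handed in at about 30 s with the fingers still holding the lid, measured at about 50° and steady; the judge's result was not shown.

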